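# Set and close the cam clamp of the wide column

## Robot

A 7-joint arm with a two-finger parallel gripper is mounted at the origin on the work surface. World frame = base frame: x ahead of the robot, y to its left, z up, the work surface at z = 0. Lengths are in m, angles in rad, forces in N, time in s.
With the tool pointing down it reaches from about 0.4 to 0.75 m from the base axis. Payload 19.5 kg.
Tool frame: the origin (TCP) lies at the very end of the fingers, on their centre line; the grasp point (between the pads) lies 19 mm behind it; z points along the fingers, y is the line along which they close (so a half turn about z gives the same grasp; the last joint's range is limited). The gripper opens to 85 mm and grips with 20 to 120 N. Pads are 22 mm wide; open, the fingers measure 114 mm over their backs; the gripper's body (76 mm by 85 mm) begins 54 mm behind the grasp point. The pads swing forward as they close: fully open they stand 13 mm farther back than shut.
Start: joints at [-1.386, 0.707, -0.028, 1.485, 0.022, 0.951, -0.075], TCP at [0.129, 0.56, 0.231] pointing down, gripper open.
Joint ranges: [-2.71, 2.71], [-0.32, 2.16], [-1.57, 1.52], [0, 2.45], [-1.46, 4.6], [0, 2.02], [-2.83, 2.83]. Speed limits (rad/s): [1.89, 1.89, 2.57, 2.57, 3.01, 3.01, 3.01].

## Interface

Orientations are given as a unit quaternion [x, y, z, w].
In Python, from cell import status, read_camera, order gives the robot as it stands.
- The arm moves only by the tool jog_arm, never from a script. Its argument "plan" is a list of rows, each a list of 4 numbers: the shift along the tool's x, y, z in mm, then the turn about the tool's z in degrees. In form: [[dx, dy, dz, turn], ...]. A call has 1 to 20 rows; each row is the pose to reach, as a shift and turn from the pose commanded when the call began, along the tool's axes at that moment; what a row does not reach only later rows make up. A row lasts 1/12 s, in which the tool goes at most 41.7 mm and 7.16 degrees, less where a joint would pass 70% of its speed; a pose out of reach is approached as far as the arm can. A call with a gripper value outside its range is refused whole. "claw" is the opening, from 0 (shut) to 1 (fully open), set as the call begins (left out, the last holds). The fingers move at their own pace and stop on an object; "squeeze" is the grip in N (left out, the last holds). Time passes only in rows, so rows that repeat a pose let the fingers close. It gives the time, the measured TCP pose, the force, the opening and the grip force at its end, in the units of the state.
- status.state(): the state, without advancing time (a new reading comes with each control period).
- read_camera(name): name is "scene" or "top"; returns a dict with "color" (400x640x3 uint8, blue, green, red), "depth" (400x640 float32, m along the optical axis (not along the pixel's ray), 0 where there is no reading), "K" (3x3 intrinsics, pixels), "T" (4x4, takes a point from camera to world coordinates). Camera axes: x right, y up, looking along -z (the intrinsics and any distortion apply to the point x, -y, -z); pixel columns grow to the right and rows downward; lengths in m; the calibration is good to about 2 mm. A picture is of the moment at which its call begins.
- order.hand_in(): hands the job in; it is judged then, once.
The state is a dict: "time": time; "joint_pos": joint angles; "joint_vel": joint speeds; "effort": joint torques, N m; "ee_pos": TCP position; "tcp_rot": TCP orientation; "ft_force": force on the tool from outside, world axes, zero at the start; "ft_torque": the same for the moment, N m; "finger_gap": finger opening in m; "finger_force": force on a finger pad.
Only numpy, scipy, OpenCV 4.12 (cv2) and the standard library are available. Lean on these libraries where they do the work, as an engineer would, in place of code of your own. Each camera call takes 0.05 s, during which the arm holds its last target. There are 200 camera calls.

## Task

Two glass columns lie in quick-release clamps, both left slack with their levers up. On the clamp of the wider column, first turn the bar-shaped adjusting nut clockwise (seen from above) until its bar stands square across the strap, while the lever is still up, and then flip that clamp's cam lever fully down to lock it. Do not touch the slim column's clamp.

Things in the scene. Friction and masses are not known exactly. Their poses are not given: they have to be found in the camera images.
- wide: clamp fixed to the bench, holding the WIDE glass column: brown filling, 40 mm thick, 240 long, lying along x, top at z=60. Origin: under the centre of its 90x170 mm base plate, z up; mm in this frame. A dark strap (30 wide, 170 long in y, top z=76) bridges the column. Nut on the strap's +y end: upright axis at x=0, y=65. Lever on the -y end: hinge pin along x at y=-65, z=86.
- wide_nut (a joint): the wide clamp's adjusting nut, rad, growing clockwise from above. Its grip is an upright steel bar 46 mm long, 10 thick, 25 tall (z=90 to 115 in the clamp's frame), centred on its axis. 0: bar along the strap (clamp's y); 1.57: square across it (clamp's x), as wanted. Stops at 0 and 2.2, starts at 0.2 to 0.7, stays where left, resists with 0.05 N m.
- wide_lever (a joint): the wide clamp's cam lever, rad: a bar 16 mm wide (x), 8 thick, reaching 85 from its pin. 0 (stop): fully down, level over the strap, pointing to the clamp's +y, upper face at z=92 mm; 1.57: upright; opens to 1.9, leaning away from the nut. Starts at 1.25 to 1.75, stays where left; 2 to 4 N near its end move it. To close, push its back (-y face) towards +y, then down.
- slim: the other clamp, alike in size, frame, nut and lever, but holding the SLIM column, 18 mm thick, of the same filling. Its lever is up as well. Not to be touched.

How it is judged:
By the outcome, as a careful person would: the job done as asked, in the order asked, and still so for the second after the job is handed in, with the robot touching nothing.
It also fails if it takes over 45 s, if anything falls off the work surface, if the arm or the gripper's body presses on something with over 40 N, if the wrist force passes 120 N, or if a joint passes its speed limit or range.

## Working session

There is one attempt and no reset: what is moved stays moved. The work goes in short steps, Python scripts to look and compute and a tool call to move; the robot and the scene stay as the last step left them, time stands still between calls to the robot, and variables do not carry over. Pictures are saved under pics/ and viewed, at most 10 in all, crops included, and the job is handed in when it is done.

Besides the shell and the picture viewer there is one more tool, called after "Emit:" by a JSON object that holds its "name" and its "arguments", one argument or row to a line. jog_arm: Moves the arm, as the interface text tells. Its arguments: {"type":"object","properties":{"plan":{"type":"array"},"claw":{"type":"number"},"squeeze":{"type":"number"}},"required":["plan"]}

```bash
mkdir -p pics; cat > h.py <<'E'
import numpy as np, cv2
from cell import status, read_camera, order
def cloud(c):
    K,T,d=c["K"],np.array(c["T"]),c["depth"]
    v,u=np.indices(d.shape)
    p=np.stack([(u-K[0][2])/K[0][0]*d,-(v-K[1][2])/K[1][1]*d,-d,np.ones_like(d)],-1)@T.T
    p=p[...,:3]; p[d==0]=np.nan
    return p
E
python3 - <<'E'
from h import *
for n in("top","scene"):
    c=read_camera(n); cv2.imwrite(f"pics/{n}0.png",c["color"]); np.savez(f"{n}0.npz",**{k:np.array(c[k]) for k in("color","depth","K","T")})
    print(n,np.round(c["K"],1).tolist(),np.round(c["T"],3).tolist(),[k for k in c])
s=status.state();print(s["time"],s["ee_pos"],s["tcp_rot"],s["finger_gap"])
E
```

```text
top [[413.3, 0.0, 311.4], [0.0, 413.3, 197.9], [0.0, 0.0, 1.0]] [[0.006, 0.983, -0.181, 0.426], [-1.0, 0.007, 0.007, 0.016], [0.008, 0.181, 0.983, 0.804], [0.0, 0.0, 0.0, 1.0]] ['color', 'depth', 'K', 'T']
scene [[427.7, 0.0, 318.8], [0.0, 427.7, 202.8], [0.0, 0.0, 1.0]] [[0.24, -0.784, 0.572, 1.027], [0.971, 0.202, -0.131, -0.094], [-0.013, 0.587, 0.809, 0.736], [0.0, 0.0, 0.0, 1.0]] ['color', 'depth', 'K', 'T']
0.1 [0.12925468 0.56005438 0.23091075] [ 1.13168986e-01  9.93575648e-01 -4.58866123e-04 -3.91477918e-05] 0.08559708527087592
```

View pics/top0.png

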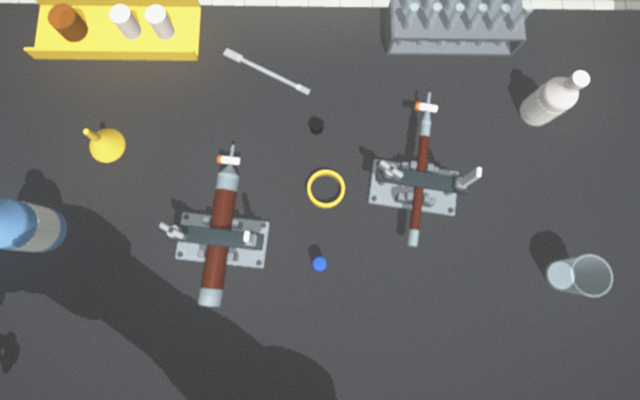

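View pics/scene0.png

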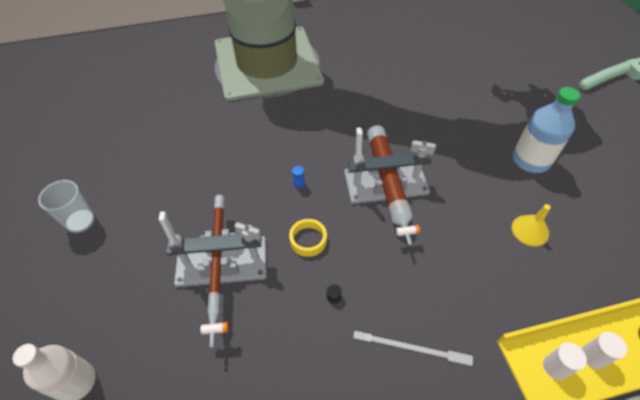

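The wide clamp is the left one in the top view (base centre about (222,240)), with its nut at (172,230) and lever at (250,238). In the scene view its nut is at (423,149) and lever at (359,145). Next I measure.

```bash
python3 - <<'E'
from h import *
P=[]
for n,(u0,u1,v0,v1) in dict(top=(150,285,150,310),scene=(335,445,115,240)).items():
    f=np.load(n+"0.npz"); c={k:f[k] for k in f}; p=cloud(c)[v0:v1,u0:u1].reshape(-1,3); col=c["color"][v0:v1,u0:u1].reshape(-1,3)
    p=np.c_[p,col]; P.append(p[np.isfinite(p[:,0])])
    big=cv2.resize(c["color"][v0:v1,u0:u1],None,fx=4.3,fy=3.7 if 0 else 4.3,interpolation=cv2.INTER_CUBIC); cv2.imwrite(f"pics/{n}_crop.png",big); print(big.shape)
def rect(q): 
    r=cv2.minAreaRect(q[:,:2].astype(np.float32)*1000); return [np.round(a,1).tolist() for a in r]
for n,p in zip(("top","scene"),P):
    z=p[:,2]
    print(n,np.histogram(z*1000,bins=range(-5,190,5))[0].tolist())
    m=(z>.066)&(z<.082)&(p[:,3:].max(1)<90); q=p[m]; print("strap",len(q),np.median(q[:,:3],0).round(4),rect(q))
    b=p[(z>.005)&(z<.025)];print("base",rect(b))
    ml=z>.1; h=p[ml]; 
    for nm,s in(("nut",h[h[:,1]>np.median(q[:,1])+.03]),("lev",h[h[:,1]<np.median(q[:,1])])):
        if len(s):print(nm,len(s),s[:,:3].mean(0).round(4),s[:,:3].min(0).round(3),s[:,:3].max(0).round(3),rect(s))
E
```

```text
(688, 580, 3)
(538, 473, 3)
top [4709, 10173, 103, 1571, 121, 8, 27, 8, 46, 170, 486, 598, 1249, 546, 1, 208, 1029, 11, 26, 70, 35, 16, 54, 77, 92, 11, 3, 3, 6, 6, 3, 2, 7, 3, 9, 46, 0, 0]
strap 64 [0.5043 0.2316 0.0762] [[500.9, 207.2], [106.3, 15.5], 84.4]
base [[516.0, 201.0], [253.5, 243.0], 14.6]
nut 7 [0.5048 0.2639 0.1138] [0.502 0.263 0.112] [0.509 0.266 0.116] [[505.1, 263.6], [2.8, 6.2], 71.6]
lev 151 [0.4845 0.145  0.141 ] [0.476 0.106 0.101] [0.496 0.231 0.174] [[485.6, 168.7], [124.8, 14.8], 87.5]
scene [6084, 2538, 305, 1004, 66, 51, 49, 45, 119, 269, 372, 406, 828, 69, 79, 442, 389, 32, 50, 91, 50, 53, 59, 93, 25, 13, 7, 11, 8, 9, 9, 12, 10, 13, 26, 7, 0, 0]
strap 290 [0.5034 0.1956 0.0731] [[492.4, 177.6], [168.0, 29.1], 83.9]
base [[491.9, 178.3], [171.0, 89.5], 83.4]
nut 179 [0.5003 0.2434 0.1097] [0.486 0.226 0.1  ] [0.511 0.263 0.12 ] [[500.7, 242.9], [41.3, 17.2], 59.1]
lev 159 [0.4876 0.1089 0.1412] [0.476 0.105 0.1  ] [0.493 0.114 0.171] [[484.1, 109.5], [9.5, 17.4], 88.6]
```

Emit:
{"name": "jog_arm", "arguments": {
  "plan": [
    [-40,-20,0,-7],
    [-80,-41,0,-14],
    [-115,-60,0,-21],
    [-150,-78,0,-28],
    [-185,-97,0,-35],
    [-220,-115,0,-42],
    [-255,-133,0,-49],
    [-290,-152,0,-56],
    [-325,-170,0,-63],
    [-360,-188,0,-70],
    [-395,-207,0,-72],
    [-432,-226,0,-72],
    [-432,-226,0,-72],
    [-432,-226,0,-72],
    [-432,-226,0,-72],
    [-432,-226,0,-72]
  ],
  "claw": 1
}}

```text
time: 1.43
ee_pos: [0.4986, 0.2438, 0.2313]
tcp_rot: [-0.493, 0.87, 0.0, -0.0]
ft_force: [-0.1, 1.4, -1.1]
finger_gap: 0.0853
finger_force: 0.0
```

```bash
cat >> h.py <<'E'
from scipy.spatial.transform import Rotation as R
C=np.array([.4921,.1780]); YAW=np.radians(-6.3)
def show():
    s=status.state(); r=R.from_quat(s["tcp_rot"]).as_matrix(); d=s["ee_pos"][:2]-C
    ex=np.array([np.cos(YAW),np.sin(YAW)]); ey=np.array([-ex[1],ex[0]])
    print("t",round(s["time"],2),"ee",np.round(s["ee_pos"],4),"clamp xy",np.round([d@ex*1e3,d@ey*1e3],1),"tool y ang",np.degrees(np.arctan2(r[1,1],r[0,1])).round(2),"z",r[:,2].round(3),"q7",np.round(s["joint_pos"][6],2),"F",np.round(s["ft_force"],1),"M",np.round(s["ft_torque"],2),"gap",round(float(s["finger_gap"]),4),s["finger_force"])
E
python3 - <<'E'
from h import *
show()
c=read_camera("scene"); cv2.imwrite("pics/scene1.png",cv2.resize(c["color"][60:260,300:500],None,fx=3,fy=3,interpolation=cv2.INTER_CUBIC))
E
```

```text
t 1.43 ee [0.4986 0.2438 0.2313] clamp xy [-0.7 66.1] tool y ang 149.09 z [-0.  0. -1.] q7 1.74 F [-0.1  1.4 -1.1] M [-0.   -0.02 -0.05] gap 0.0853 0.0
```

View pics/scene1.png

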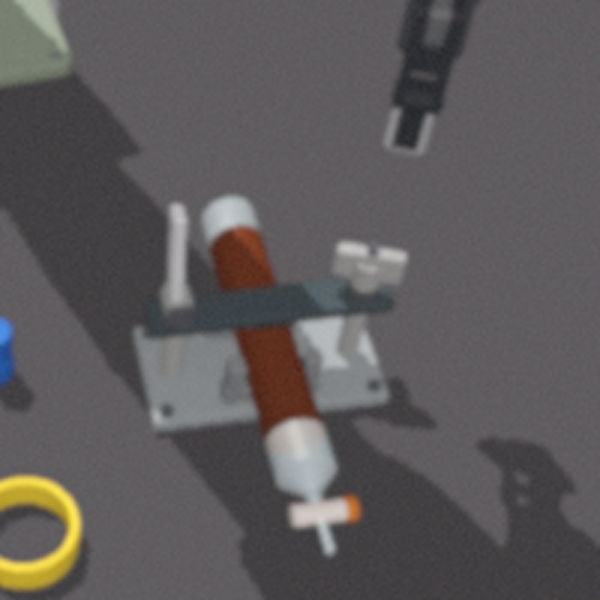

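Bar's top ends are at crop (337,246) and (405,256), nut post at (370,270); the lever is upright at (178,210)–(178,300). Only one fingertip, at (410,140), is apparent, so I check the projection and depth.

```bash
python3 - <<'E'
from h import *
c=read_camera("scene"); K,T=np.array(c["K"]),np.array(c["T"]); Ti=np.linalg.inv(T)
def pr(p):
    q=Ti@np.r_[p,1]; return (K[0,0]*q[0]/-q[2]+K[0,2], -K[1,1]*q[1]/-q[2]+K[1,2])
e=status.state()["ee_pos"]; y=R.from_quat(status.state()["tcp_rot"]).as_matrix()[:,1]
for k in(-.043,0,.043): print(k,np.round((np.array(pr(e+k*y))-[300,60])*3))
for n in("nut",): print(np.round((np.array(pr(np.r_[.4993,.2427,.115]))-[300,60])*3))
p=cloud(c); 
print(p[100:112:2,437])
s=p[60:260,300:500].reshape(-1,3); m=(abs(s[:,0]-.4993)<.03)&(abs(s[:,1]-.2427)<.03)&(s[:,2]>.108)&(s[:,2]<.122); print(m.sum(),s[m].mean(0),cv2.minAreaRect((s[m,:2]*1e3).astype(np.float32)))
g=p.reshape(-1,3); m=(g[:,2]>.2)&(g[:,2]<.3)&(g[:,0]>.4);print(m.sum(),g[m].min(0),g[m].max(0))
E
```

```text
-0.043 [399. 160.]
0 [409. 112.]
0.043 [419.  67.]
[371. 251.]
[[0.54779765 0.21472064 0.27229747]
 [0.54655922 0.21650565 0.26672244]
 [0.54659034 0.21748317 0.26232937]
 [0.54654126 0.21852342 0.25780964]
 [0.54701574 0.21923308 0.2537666 ]
 [0.54260726 0.22314883 0.24473285]]
127 [0.49827044 0.24205799 0.11291451] ((497.05322265625, 242.7871551513672), (44.62837600708008, 11.694953918457031), 63.058143615722656)
325 [0.45529061 0.19548181 0.2433788 ] [0.56697723 0.25610428 0.29990139]
```

Emit:
{"name": "jog_arm", "arguments": {
  "plan": [
    [1,-1,30,-2],
    [1,-1,60,-2],
    [1,-1,85,-2],
    [1,-1,105,-2],
    [1,-1,120,-2],
    [1,-1,130,-2],
    [1,-1,136,-2],
    [1,-1,136,-2],
    [1,-1,136,-2],
    [1,-1,136,-2]
  ]
}}

```text
time: 2.37
ee_pos: [0.5, 0.2418, 0.0961]
tcp_rot: [-0.508, 0.862, -0.0, 0.001]
ft_force: [1.0, -0.8, -0.6]
finger_gap: 0.0855
finger_force: 0.0
```

Emit:
{"name": "jog_arm", "arguments": {
  "plan": [
    [0,0,0,0],
    [0,0,0,0],
    [0,0,0,0],
    [0,0,0,0],
    [0,0,0,0],
    [0,0,0,0],
    [0,0,0,0],
    [0,0,0,0],
    [0,0,0,0],
    [0,0,0,0],
    [0,0,0,0],
    [0,0,0,0]
  ],
  "claw": 0,
  "squeeze": 30
}}

```text
time: 3.37
ee_pos: [0.4976, 0.2429, 0.0957]
tcp_rot: [-0.508, 0.861, 0.001, -0.001]
ft_force: [-17.8, 3.5, 14.1]
finger_gap: 0.0193
finger_force: 29.4
```

```bash
python3 -c "
from h import *
show()"
```

```text
t 3.37 ee [0.4976 0.2429 0.0957] clamp xy [-1.6 65.1] tool y ang 151.11 z [-0.003  0.001 -1.   ] q7 1.66 F [-17.8   3.5  14.1] M [ 1.05  3.87 -0.04] gap 0.0193 29.374422132968903
```

The gap is 19 mm where the bar should give 10 mm, so I look before turning.

```bash
python3 - <<'E'
from h import *
c=read_camera("scene"); a=cv2.resize(c["color"][80:190,360:480],None,fx=5,fy=5,interpolation=cv2.INTER_CUBIC); cv2.imwrite("pics/scene2.png",a)
show()
E
```

```text
t 3.42 ee [0.4976 0.2428 0.0957] clamp xy [-1.6 65.1] tool y ang 151.11 z [-0.003  0.001 -1.   ] q7 1.66 F [-17.2   4.5  14.7] M [1.05 3.78 0.07] gap 0.0195 29.37437742948532
```

View pics/scene2.png

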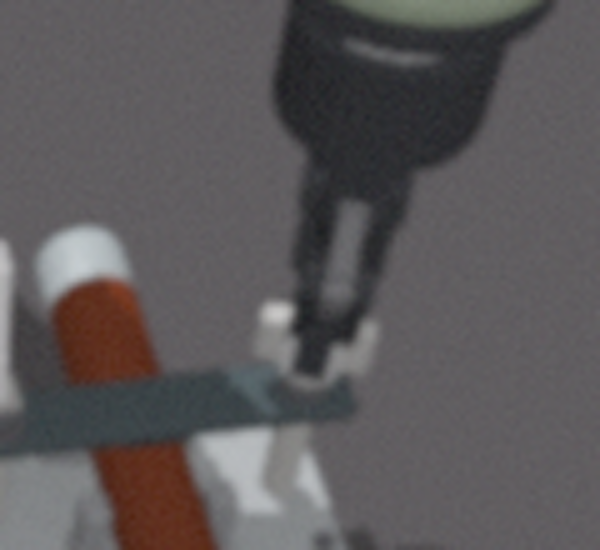

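Emit:
{"name": "jog_arm", "arguments": {
  "plan": [
    [0,0,0,0],
    [0,0,0,0],
    [0,0,0,0],
    [0,0,-6,0],
    [0,0,-6,0],
    [0,0,-6,0],
    [0,0,-6,0]
  ],
  "claw": 0.5
}}

```text
time: 4.0
ee_pos: [0.4999, 0.2415, 0.1014]
tcp_rot: [-0.507, 0.862, -0.0, 0.0]
ft_force: [0.3, 1.0, -0.7]
finger_gap: 0.043
finger_force: 0.0
```

```bash
python3 - <<'E'
from h import *
show()
p=np.concatenate([cloud(read_camera("scene")).reshape(-1,3)for _ in range(4)])
s=p[(abs(p[:,0]-.4993)<.03)&(abs(p[:,1]-.2427)<.03)]
print(np.histogram(s[:,2]*1e3,bins=range(70,140,4)))
E
```

```text
t 4.0 ee [0.4999 0.2415 0.1014] clamp xy [ 0.7 63.9] tool y ang 150.99 z [ 0. -0. -1.] q7 1.67 F [ 0.3  1.  -0.7] M [-0.04 -0.04 -0.03] gap 0.043 0.0
(array([236, 541,  23,   1,   3,  38,  55,  57,  94,  78, 134,  99,  43,
        49,  28,  19,  15]), array([ 70,  74,  78,  82,  86,  90,  94,  98, 102, 106, 110, 114, 118,
       122, 126, 130, 134, 138]))
```

Emit:
{"name": "jog_arm", "arguments": {
  "plan": [
    [0,1,0,0],
    [0,1,0,0],
    [0,1,0,0],
    [0,1,0,0],
    [0,1,0,0],
    [0,1,0,0],
    [0,1,0,0],
    [0,1,0,0],
    [0,1,0,0]
  ],
  "claw": 0
}}

```text
time: 4.95
ee_pos: [0.4975, 0.2428, 0.1014]
tcp_rot: [-0.508, 0.861, 0.001, -0.001]
ft_force: [-10.9, 3.5, 8.3]
finger_gap: 0.0183
finger_force: 29.0
```

```bash
python3 -c "
from h import *
show()"
```

```text
t 4.95 ee [0.4975 0.2428 0.1014] clamp xy [-1.7 65. ] tool y ang 151.07 z [-0.002  0.001 -1.   ] q7 1.66 F [-10.9   3.5   8.3] M [ 0.63  2.27 -0.04] gap 0.0183 29.046423733234406
```

Emit:
{"name": "jog_arm", "arguments": {
  "plan": [
    [0,1,0,0],
    [0,2,0,0],
    [0,2,0,0],
    [0,2,0,0],
    [0,2,0,0]
  ]
}}

```text
time: 5.37
ee_pos: [0.4972, 0.2429, 0.1015]
tcp_rot: [-0.508, 0.862, -0.0, 0.0]
ft_force: [0.1, -0.7, 6.4]
finger_gap: 0.0188
finger_force: 29.4
```

```bash
python3 -c "
from h import *
show()
c=read_camera('scene'); a=cv2.resize(c['color'][90:170,375:475],None,fx=7,fy=7,interpolation=cv2.INTER_CUBIC); cv2.imwrite('pics/scene3.png',a)
c=read_camera('top'); a=cv2.resize(c['color'][180:280,110:230],None,fx=6,fy=6,interpolation=cv2.INTER_CUBIC); cv2.imwrite('pics/top3.png',a)
"
```

```text
t 5.37 ee [0.4972 0.2429 0.1015] clamp xy [-2.  65.1] tool y ang 151.0 z [ 0. -0. -1.] q7 1.66 F [ 0.1 -0.7  6.4] M [-0.26  0.07  0.01] gap 0.0188 29.37354862689972
```

View pics/scene3.png

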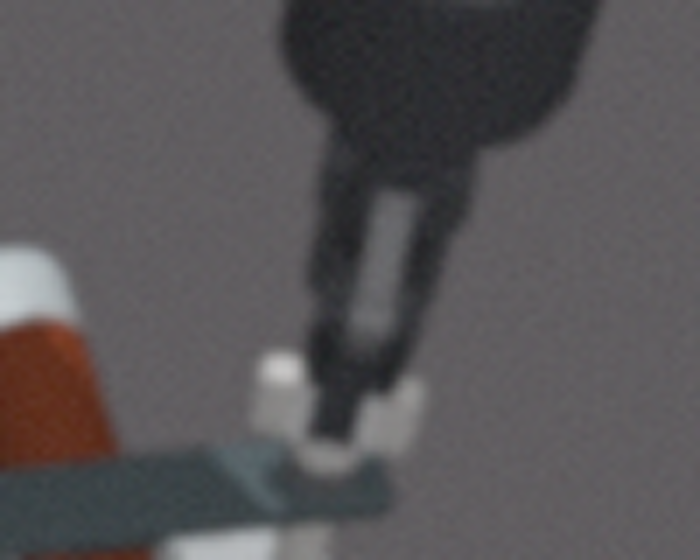

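The finger grips the bar mid-length (bar ends at crop (280,370) and (410,395)), forces are balanced, and the grip centre fits the axis. Next I turn it clockwise.

Emit:
{"name": "jog_arm", "arguments": {
  "plan": [
    [0,0,0,4],
    [0,0,0,8],
    [0,0,0,13],
    [0,0,0,18],
    [0,0,0,23],
    [0,0,0,28],
    [0,0,0,33],
    [0,0,0,38],
    [0,0,0,43],
    [0,0,0,48],
    [0,0,0,53],
    [0,0,0,58],
    [0,0,0,62],
    [0,0,0,65],
    [0,0,0,67],
    [0,0,0,67],
    [0,0,0,67],
    [0,0,0,67]
  ]
}}

```text
time: 6.97
ee_pos: [0.4968, 0.2439, 0.1015]
tcp_rot: [0.052, 0.999, 0.001, -0.0]
ft_force: [-3.2, 2.7, 6.5]
finger_gap: 0.0186
finger_force: 29.5
```

```bash
python3 -c "
from h import *
show()
c=read_camera('scene'); a=cv2.resize(c['color'][90:170,375:475],None,fx=7,fy=7,interpolation=cv2.INTER_CUBIC); cv2.imwrite('pics/scene4.png',a)
"
```

```text
t 6.97 ee [0.4968 0.2439 0.1015] clamp xy [-2.5 66. ] tool y ang 84.04 z [-0.     0.001 -1.   ] q7 0.85 F [-3.2  2.7  6.5] M [0.77 0.66 0.01] gap 0.0186 29.450032711029053
```

View pics/scene4.png

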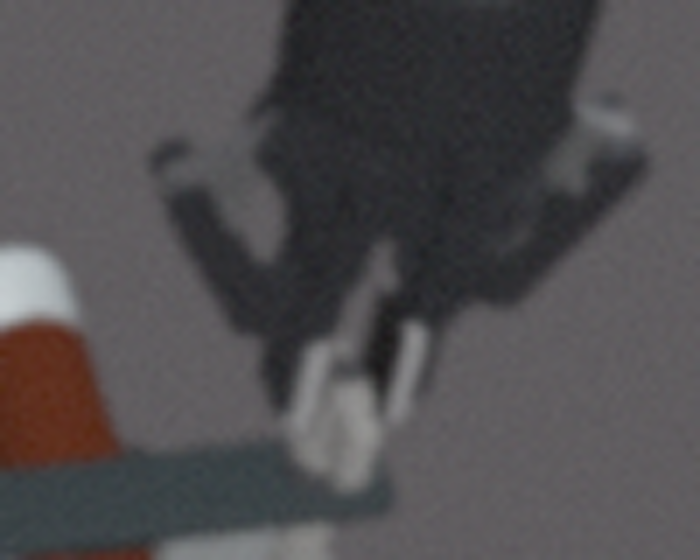

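Emit:
{"name": "jog_arm", "arguments": {
  "plan": [
    [0,0,0,0],
    [0,0,0,0],
    [0,0,0,0],
    [0,0,0,0],
    [0,0,-10,0],
    [0,0,-30,0],
    [0,0,-60,0],
    [0,0,-95,0],
    [0,0,-130,0],
    [0,0,-130,0],
    [0,0,-130,0],
    [0,0,-130,0]
  ],
  "claw": 0.6
}}

```text
time: 8.02
ee_pos: [0.4969, 0.2428, 0.2314]
tcp_rot: [0.052, 0.999, -0.0, -0.0]
ft_force: [-0.6, 0.5, -0.3]
finger_gap: 0.0512
finger_force: 0.0
```

```bash
cat > m.py <<'E'
from h import *
show()
S=[];B=[]
for i in range(6):
    c=read_camera("scene"); p=cloud(c)[100:200,330:460].reshape(-1,3)
    S.append(p)
p=np.concatenate(S); z=p[:,2]
for lo,hi in((.105,.122),(.111,.120)):
    s=p[(np.hypot(p[:,0]-.4975,p[:,1]-.2435)<.028)&(z>lo)&(z<hi)]
    r=cv2.minAreaRect((s[:,:2]*1e3).astype(np.float32)); m=s[:,:2].mean(0); w,v=np.linalg.eigh(np.cov(s[:,:2].T)); print(len(s),"rect",np.round(r[0],1),np.round(r[1],1),round(r[2],1),"mean",m.round(4),"pca",np.degrees(np.arctan2(v[1,1],v[0,1])).round(1),np.sqrt(w*12)*1e3)
b=p[(z>.005)&(z<.02)]; r=cv2.minAreaRect((b[:,:2]*1e3).astype(np.float32)); print("base",r)
l=p[(z>.1)&(p[:,1]<.2)]; print("lever",l.min(0),l.max(0),l.mean(0))
cv2.imwrite("pics/nut5.png",cv2.resize(c["color"][110:190,340:450],None,fx=7,fy=7,interpolation=cv2.INTER_CUBIC))
E
python3 m.py
```

```text
t 8.02 ee [0.4969 0.2428 0.2314] clamp xy [-2.3 65. ] tool y ang 84.0 z [-0. -0. -1.] q7 0.88 F [-0.6  0.5 -0.3] M [-0.01 -0.01  0.01] gap 0.0512 0.0
768 rect [497.7 242.4] [18.7 45.7] 71.9 mean [0.4995 0.241 ] pca 177.2 [11.68812473 43.71403996]
500 rect [497.7 242.3] [10.4 47.4] 86.8 mean [0.4986 0.242 ] pca 176.3 [ 8.98576308 43.81623293]
base ((493.8341369628906, 177.76101684570312), (172.52293395996094, 88.69636535644531), 81.54387664794922)
lever [0.47542803 0.1045464  0.10005377] [0.49318168 0.11489567 0.17207898] [0.4875345  0.10883574 0.14154698]
```

View pics/nut5.png

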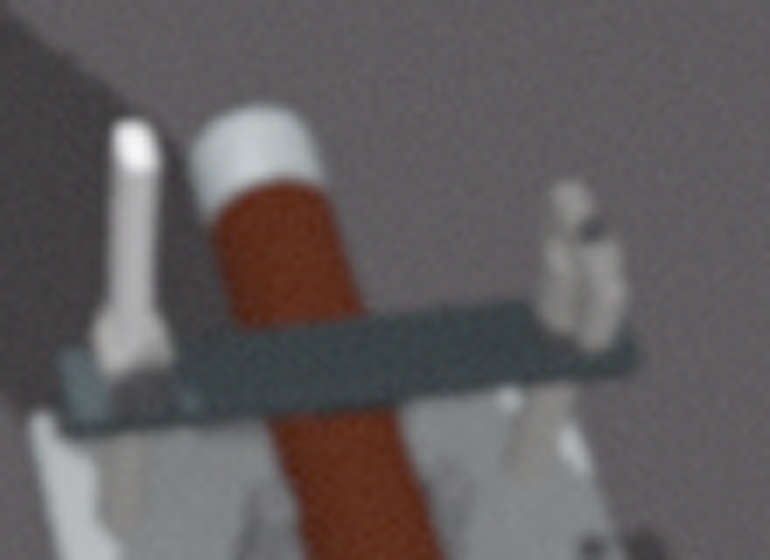

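The bar now runs across the strap, from (570,190) back to (605,345) front, with the lever still upright. The angle may be a few degrees short, so I measure against the strap and column more precisely.

```bash
cat > n.py <<'E'
from h import *
def pca(s):
    w,v=np.linalg.eigh(np.cov(s[:,:2].T)); a=np.degrees(np.arctan2(v[1,1],v[0,1]))%180; return round(a,2),np.round(np.sqrt(w*12)*1e3,1),s[:,:2].mean(0).round(4),len(s)
for n,(u0,u1,v0,v1) in dict(top=(150,285,150,310),scene=(335,460,100,240)).items():
    cs=[read_camera(n) for _ in range(8)]
    d=np.stack([c["depth"] for c in cs]); d=np.where(d==0,np.nan,d); c=dict(cs[0]); c["depth"]=np.nan_to_num(np.nanmedian(d,0)); col=np.mean([c_["color"] for c_ in cs],0)
    p=cloud(c)[v0:v1,u0:u1]; b=col[v0:v1,u0:u1]; z=p[...,2]
    dark=(b.max(-1)<95)&(z>.064)&(z<.084)&(np.abs(p[...,1]-.18)<.1)&(np.abs(p[...,0]-.49)<.05); red=(b[...,2]>1.8*b[...,0])&(z>.02)&(z<.07)
    print(n,"strap",pca(p[dark]),"column",pca(p[red]))
    # strap: per-y midline
    s=p[dark]; mid=[]
    for y in np.arange(.105,.25,.008):
        t=s[abs(s[:,1]-y)<.006]
        if len(t)>8: mid.append((y,(t[:,0].min()+t[:,0].max())/2))
    mid=np.array(mid)
    if len(mid)>3: k=np.polyfit(mid[:,0],mid[:,1],1); print(" midline yaw",-np.degrees(np.arctan(k[0])).round(2),"x at y=.178",np.polyval(k,.178).round(4))
    m=(np.hypot(p[...,0]-.4975,p[...,1]-.2425)<.03)
    for lo in(.106,.110,.112):
        t=p[m&(z>lo)&(z<.122)]
        if len(t)>5: print(" nut",lo,pca(t))
    np.savez(f"{n}_n.npz",col=col,p=p)
    if n=="top": cv2.imwrite("pics/top6.png",cv2.resize(col[190:270,150:260].astype(np.uint8),None,fx=7,fy=7,interpolation=cv2.INTER_CUBIC))
E
python3 n.py
```

```text
top strap (np.float64(83.93), array([ 28.4, 107.2]), array([0.4903, 0.185 ]), 983) column (np.float64(175.72), array([ 46.1, 302.2]), array([0.5184, 0.1775]), 107)
 midline yaw -5.73 x at y=.178 0.4901
 nut 0.106 (np.float64(170.07), array([10.8, 41.6]), array([0.4945, 0.2419]), 182)
 nut 0.11 (np.float64(170.83), array([ 8.3, 44. ]), array([0.4936, 0.2428]), 135)
 nut 0.112 (np.float64(170.49), array([ 8.1, 43.3]), array([0.4936, 0.2431]), 125)
scene strap (np.float64(84.28), array([ 31.7, 145.8]), array([0.4946, 0.1792]), 855) column (np.float64(175.3), array([ 35.7, 201.2]), array([0.5035, 0.1735]), 865)
 midline yaw -4.67 x at y=.178 0.4922
 nut 0.106 (np.float64(177.04), array([11.3, 44.3]), array([0.4995, 0.2411]), 125)
 nut 0.11 (np.float64(176.29), array([ 9.2, 44.8]), array([0.4989, 0.2418]), 92)
 nut 0.112 (np.float64(176.37), array([ 8.6, 43.6]), array([0.4979, 0.2424]), 77)
```

View pics/top6.png

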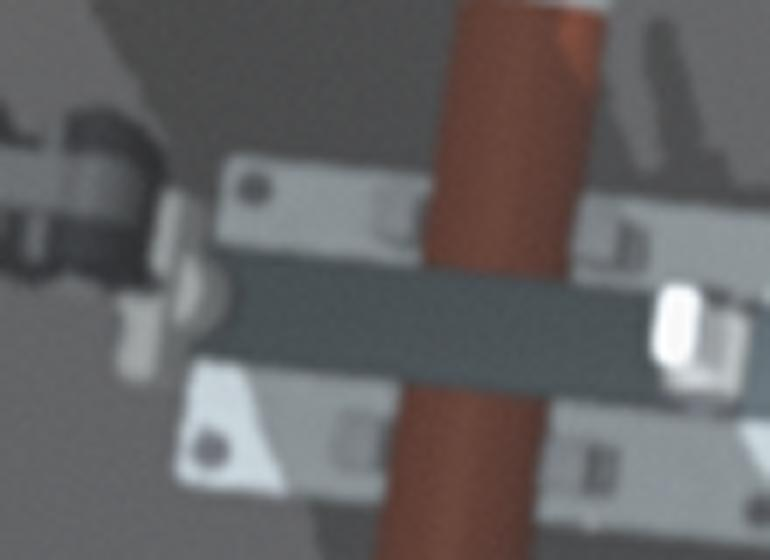

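Emit:
{"name": "jog_arm", "arguments": {
  "plan": [
    [0,-25,0,0],
    [0,-60,0,0],
    [0,-95,0,0],
    [0,-130,0,0],
    [0,-160,0,0],
    [0,-185,0,0],
    [0,-185,0,0],
    [0,-185,0,0],
    [0,-185,0,0]
  ],
  "claw": 0
}}

```text
time: 9.87
ee_pos: [0.4779, 0.0597, 0.2314]
tcp_rot: [0.052, 0.999, 0.0, 0.0]
ft_force: [0.3, 0.5, -0.5]
finger_gap: -0.0001
finger_force: 0.0
```

```bash
cat > fit.py <<'E'
from h import *
from scipy.optimize import least_squares
show()
Q=[]
for n in("top","scene"):
    cs=[read_camera(n) for _ in range(8)]
    d=np.stack([c["depth"] for c in cs]); d=np.where(d==0,np.nan,d); c=dict(cs[0]); c["depth"]=np.nan_to_num(np.nanmedian(d,0))
    p=cloud(c).reshape(-1,3); Q.append(p[(np.hypot(p[:,0]-.4975,p[:,1]-.2425)<.03)&(p[:,2]>.094)&(p[:,2]<.122)]*1e3)
    print(n,len(Q[-1]))
def sd(q,a,cx,cy,dz,r):
    x,y,z=q[:,0]-cx,q[:,1]-cy,q[:,2]-dz
    u=x*np.cos(a)+y*np.sin(a); v=-x*np.sin(a)+y*np.cos(a)
    e=np.stack([abs(u)-23,abs(v)-5,abs(z-102.5)-12.5],-1)
    b=np.linalg.norm(np.maximum(e,0),axis=1)+np.minimum(e.max(1),0)
    f=np.stack([np.hypot(x,y)-r,abs(z-98)-12],-1)   # hub, height roughly
    h=np.linalg.norm(np.maximum(f,0),axis=1)+np.minimum(f.max(1),0)
    return np.minimum(b,h)
for name,qs in(("top",Q[:1]),("scene",Q[1:]),("both",Q)):
    fun=lambda t:np.concatenate([sd(q,t[0],t[2+3*i],t[3+3*i],t[4+3*i],t[1]) for i,q in enumerate(qs)])
    best=min((least_squares(fun,[np.radians(a0),9]+[497.5,242.5,0]*len(qs),loss="soft_l1",f_scale=1.) for a0 in(-14,-6,2)),key=lambda r:r.cost)
    print(name,"angle",np.degrees(best.x[0]).round(2),best.x[1:].round(1),"cost/pt",round(best.cost/sum(map(len,qs)),3))
E
python3 fit.py; sed -i 's/show()/pass/' n.py; python3 n.py
```

```text
t 9.87 ee [0.4779 0.0597 0.2314] clamp xy [  -1.1 -119.1] tool y ang 84.03 z [ 0.  0. -1.] q7 1.17 F [ 0.3  0.5 -0.5] M [-0.01 -0.01 -0.06] gap -0.0001 0.0
top 0
scene 189
top angle -14.0 [  9.  497.5 242.5   0. ] cost/pt nan
scene angle -4.81 [  9.9 496.  243.7  -0.8] cost/pt 0.389
both angle -4.81 [ 9.90000e+00 -1.39876e+04  2.49928e+04  6.05990e+03  4.96000e+02
  2.43700e+02 -8.00000e-01] cost/pt 0.389
top strap (np.float64(nan), array([nan, nan]), array([nan, nan]), 0) column (np.float64(nan), array([nan, nan]), array([nan, nan]), 0)
scene strap (np.float64(81.1), array([ 28.7, 158.1]), array([0.4946, 0.1598]), 615) column (np.float64(175.33), array([ 35.8, 204. ]), array([0.5025, 0.1738]), 870)
 midline yaw -9.39 x at y=.178 0.4964
 nut 0.106 (np.float64(176.59), array([11.5, 44.4]), array([0.4996, 0.2413]), 123)
 nut 0.11 (np.float64(176.11), array([ 9. , 44.6]), array([0.499 , 0.2419]), 90)
 nut 0.112 (np.float64(175.63), array([ 8.5, 43.5]), array([0.4985, 0.2423]), 79)fit.py:21: RuntimeWarning: invalid value encountered in scalar divide
  print(name,"angle",np.degrees(best.x[0]).round(2),best.x[1:].round(1),"cost/pt",round(best.cost/sum(map(len,qs)),3))
  avg = a.mean(axis, **keepdims_kw)
  ret = um.true_divide(
n.py:3: RuntimeWarning: Degrees of freedom <= 0 for slice
  w,v=np.linalg.eigh(np.cov(s[:,:2].T)); a=np.degrees(np.arctan2(v[1,1],v[0,1]))%180; return round(a,2),np.round(np.sqrt(w*12)*1e3,1),s[:,:2].mean(0).round(4),len(s)
  c *= np.true_divide(1, fact)
  c *= np.true_divide(1, fact)
n.py:3: RuntimeWarning: Mean of empty slice.
  w,v=np.linalg.eigh(np.cov(s[:,:2].T)); a=np.degrees(np.arctan2(v[1,1],v[0,1]))%180; return round(a,2),np.round(np.sqrt(w*12)*1e3,1),s[:,:2].mean(0).round(4),len(s)
```

View pics/top6.png

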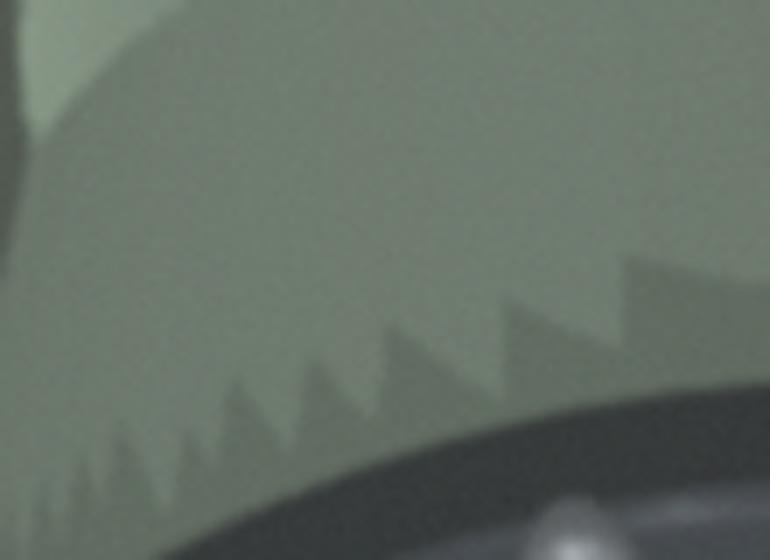

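The arm hides the clamp from the top camera here, so this view shows only the arm. I move aside on the nut's side for a clear top measurement.

Emit:
{"name": "jog_arm", "arguments": {
  "plan": [
    [0,35,0,0],
    [0,75,0,0],
    [0,115,0,0],
    [0,155,0,0],
    [0,195,0,0],
    [0,230,0,0],
    [0,250,0,0],
    [0,250,0,0],
    [0,250,0,0],
    [0,250,0,0]
  ]
}}

```text
time: 12.3
ee_pos: [0.504, 0.3067, 0.2312]
tcp_rot: [0.053, 0.999, -0.0, -0.0]
ft_force: [0.6, -0.2, -0.0]
finger_gap: -0.0001
finger_force: 0.0
```

```bash
python3 fit.py; python3 n.py
python3 - <<'E'
from h import *
c=read_camera("top"); a=c["color"][195:275,155:265]; cv2.imwrite("pics/top7.png",cv2.resize(a,None,fx=7,fy=7,interpolation=cv2.INTER_CUBIC))
E
```

```text
t 12.3 ee [0.504  0.3067 0.2312] clamp xy [ -2.3 129.3] tool y ang 83.97 z [-0.    -0.001 -1.   ] q7 0.8 F [ 0.6 -0.2 -0. ] M [-0.04 -0.01 -0.07] gap -0.0001 0.0
top 290
scene 187
top angle -5.19 [  9.7 497.6 244.6   0.7] cost/pt 0.392
scene angle -5.14 [  9.8 495.8 243.7  -0.8] cost/pt 0.38
both angle -5.16 [  9.7 497.6 244.6   0.7 495.8 243.6  -0.8] cost/pt 0.388
top strap (np.float64(83.39), array([29.1, 87.5]), array([0.4912, 0.1958]), 797) column (np.float64(175.48), array([ 33.7, 163.8]), array([0.5389, 0.1714]), 571)
 midline yaw -5.49 x at y=.178 0.4904
 nut 0.106 (np.float64(174.68), array([13.1, 41.8]), array([0.4968, 0.2427]), 230)
 nut 0.11 (np.float64(175.13), array([ 9.8, 44.2]), array([0.4966, 0.2434]), 176)
 nut 0.112 (np.float64(174.96), array([ 9.5, 43.7]), array([0.4968, 0.2437]), 164)
scene strap (np.float64(84.55), array([ 32.6, 144.1]), array([0.4954, 0.1851]), 752) column (np.float64(175.34), array([ 36.2, 202. ]), array([0.5041, 0.1735]), 888)
 midline yaw -4.83 x at y=.178 0.4923
 nut 0.106 (np.float64(177.17), array([ 9.9, 45.6]), array([0.4995, 0.2412]), 116)
 nut 0.11 (np.float64(176.05), array([ 9.1, 45.1]), array([0.4991, 0.2418]), 92)
 nut 0.112 (np.float64(175.66), array([ 8.7, 42.9]), array([0.4982, 0.2422]), 79)
```

View pics/top7.png

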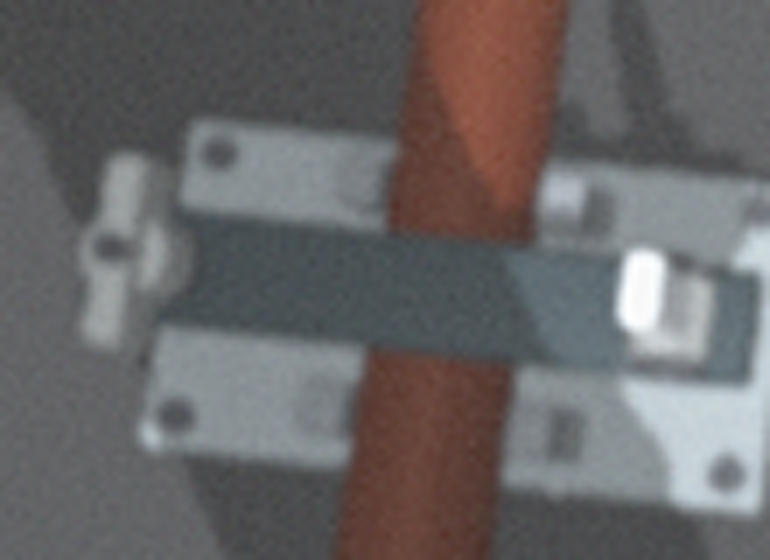

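The nut bar is at -5.2°, the strap's normal at about -5.5° and both cameras agree, so it is square. In the picture the bar at (105,250) is parallel to the column. Next the lever: I go behind it with closed fingers.

Emit:
{"name": "jog_arm", "arguments": {
  "plan": [
    [0,-35,0,0],
    [0,-75,0,0],
    [0,-115,0,0],
    [0,-155,0,0],
    [0,-195,0,0],
    [0,-230,0,0],
    [0,-250,0,0],
    [0,-250,0,0],
    [0,-250,0,0],
    [0,-250,25,0],
    [0,-250,50,0],
    [0,-250,75,0],
    [0,-250,75,0],
    [0,-250,75,0],
    [0,-250,75,0]
  ]
}}

```text
time: 15.2
ee_pos: [0.4782, 0.0597, 0.1574]
tcp_rot: [0.052, 0.999, 0.0, 0.0]
ft_force: [-0.2, 0.5, 0.3]
finger_gap: -0.0004
finger_force: 0.0
```

```bash
python3 -c "
from h import *
show()"
```

```text
t 15.2 ee [0.4782 0.0597 0.1574] clamp xy [  -0.8 -119.2] tool y ang 84.05 z [ 0.001  0.    -1.   ] q7 1.14 F [-0.2  0.5  0.3] M [-0.   -0.01 -0.01] gap -0.0004 0.0
```

Emit:
{"name": "jog_arm", "arguments": {
  "plan": [
    [0,12,0,0],
    [0,22,1,0],
    [0,30,1,0],
    [0,37,1,0],
    [0,44,1,0],
    [0,52,2,0],
    [0,58,4,0],
    [0,64,6,0],
    [0,69,8,0],
    [0,75,11,0],
    [0,80,14,0],
    [0,85,18,0],
    [0,85,18,0]
  ]
}}

```text
time: 16.28
ee_pos: [0.4865, 0.1446, 0.1375]
tcp_rot: [0.052, 0.999, 0.0, -0.0]
ft_force: [-1.4, 0.6, -0.8]
finger_gap: 0.0003
finger_force: 0.0
```

```bash
cat > lev.py <<'E'
from h import *
show()
p=np.concatenate([cloud(read_camera("scene"))[80:220,330:460].reshape(-1,3) for _ in range(4)])
d=p[:,:2]-C; x=d@[np.cos(YAW),np.sin(YAW)]; y=d@[-np.sin(YAW),np.cos(YAW)]
m=(abs(x)<9)&(p[:,2]>.084)&(y<.03)&(y>-.08)
for lo in range(-80,30,10):
    k=m&(y*1e3>=lo)&(y*1e3<lo+10)
    if k.sum()>3: print(lo,k.sum(),np.percentile(p[k,2]*1e3,[5,50,95]).round(1))
E
python3 lev.py
```

```text
t 16.28 ee [0.4865 0.1446 0.1375] clamp xy [ -1.9 -33.8] tool y ang 84.07 z [-0.001  0.    -1.   ] q7 1.01 F [-1.4  0.6 -0.8] M [-0.01  0.    0.02] gap 0.0003 0.0
-80 1033 [ 89.6 238.  281.8]
-70 1449 [ 91.4 243.  295.2]
-60 1540 [ 98.8 237.7 300.9]
-50 1738 [113.8 216.  301.9]
-40 1500 [124.6 217.  302.5]
-30 1431 [137.8 224.  300.4]
-20 903 [145.8 232.7 297.1]
-10 752 [187.  208.1 287. ]
0 619 [196.5 215.3 251.1]
10 409 [210.  226.3 236.4]
20 160 [219.1 229.3 231.9]
```

Emit:
{"name": "jog_arm", "arguments": {
  "plan": [
    [0,4,4,0],
    [0,8,8,0],
    [0,12,13,0],
    [0,15,18,0],
    [0,18,24,0],
    [0,20,30,0],
    [0,22,35,0],
    [0,23,39,0],
    [0,24,43,0],
    [0,24,45,0],
    [0,24,46,0],
    [0,24,46,0]
  ]
}}

```text
time: 17.48
ee_pos: [0.489, 0.1673, 0.0921]
tcp_rot: [0.052, 0.999, -0.0, -0.0]
ft_force: [0.6, -0.7, 0.3]
finger_gap: -0.0001
finger_force: 0.0
```

```bash
python3 -c "
from h import *
show()"
```

```text
t 17.48 ee [0.489  0.1673 0.0921] clamp xy [ -1.9 -11. ] tool y ang 84.0 z [-0. -0. -1.] q7 0.97 F [ 0.6 -0.7  0.3] M [-0.01 -0.02  0.02] gap -0.0001 0.0
```

Emit:
{"name": "jog_arm", "arguments": {
  "plan": [
    [0,0,1,0],
    [0,0,2,0],
    [0,0,2,0],
    [0,0,2,0]
  ]
}}

```text
time: 17.82
ee_pos: [0.4892, 0.1672, 0.0914]
tcp_rot: [0.052, 0.999, -0.0, 0.0]
ft_force: [-5.2, 0.0, 25.2]
finger_gap: 0.0
finger_force: 13.0
```

The fingers met a hard stop at z≈91.5 mm with 25 N, which is the lever's down stop. I lift off and verify.

Emit:
{"name": "jog_arm", "arguments": {
  "plan": [
    [0,0,-2,0],
    [0,0,-15,0],
    [0,0,-45,0],
    [0,0,-80,0],
    [0,0,-115,0],
    [0,0,-140,0],
    [0,30,-140,0],
    [0,65,-140,0],
    [0,100,-140,0],
    [0,135,-140,0],
    [0,150,-140,0],
    [0,150,-140,0],
    [0,150,-140,0]
  ]
}}

```text
time: 18.9
ee_pos: [0.5045, 0.3166, 0.2299]
tcp_rot: [0.052, 0.999, -0.001, -0.0]
ft_force: [0.7, -0.2, 0.3]
finger_gap: 0.0001
finger_force: 0.0
```

```bash
python3 fit.py; python3 - <<'E'
from h import *
for n in("top","scene"):
    p=np.concatenate([cloud(read_camera(n)).reshape(-1,3) for _ in range(4)])
    d=p[:,:2]-C; x=d@[np.cos(YAW),np.sin(YAW)]; y=d@[-np.sin(YAW),np.cos(YAW)]
    print(n)
    for lo in range(-80,40,10):
        k=(abs(x+.001)<.007)&(y*1e3>=lo)&(y*1e3<lo+10)&(p[:,2]>.05)
        if k.sum()>3: print(lo,k.sum(),np.percentile(p[k,2]*1e3,[5,50,95]).round(1))
E
```

```text
t 18.9 ee [0.5045 0.3166 0.2299] clamp xy [ -2.8 139.1] tool y ang 84.05 z [-0.001 -0.001 -1.   ] q7 0.81 F [ 0.7 -0.2  0.3] M [-0.02  0.   -0.05] gap 0.0001 0.0
top 291
scene 188
top angle -5.09 [  9.7 497.5 244.6   0.6] cost/pt 0.4
scene angle -4.66 [  9.9 496.  243.7  -0.8] cost/pt 0.373
both angle -4.91 [  9.8 497.6 244.7   0.6 496.  243.6  -0.8] cost/pt 0.391
top
-80 229 [74.6 77.3 93.9]
-70 197 [93.2 96.  97.9]
-60 180 [90.7 93.4 96.5]
-50 190 [90.4 92.7 94.6]
-40 194 [90.5 92.6 94.7]
-30 183 [90.5 92.4 94.7]
-20 193 [90.3 92.5 94.4]
-10 187 [90.7 92.7 94.7]
0 192 [90.6 92.7 94.6]
10 186 [90.5 92.4 94.4]
20 97 [75.1 77.  92.1]
30 185 [74.9 76.8 78.9]
scene
-80 152 [52.2 76.6 93.1]
-70 147 [51.7 94.1 96.5]
-60 126 [75.3 91.2 94.2]
-50 191 [73.7 90.  92.6]
-40 179 [74.  89.4 92.5]
-30 191 [74.2 89.6 92.6]
-20 222 [52.4 88.2 92.3]
-10 196 [73.4 89.6 92.5]
0 195 [74.1 89.1 92.3]
10 191 [74.  89.3 92.4]
20 88 [73.9 75.3 87.2]
30 95 [73.7 75.2 76.9]
```

Lever is level at z≈92 along its whole length, the nut is still square, and the arm is clear.

```bash
python3 -c "
from h import *
print(order.hand_in())"
```

```text
the job is handed in; nothing more can be done
None
```

The wide clamp's nut was turned clockwise until its bar stood square across the strap (within about 1° by both cameras). The lever was then pushed fully down to its stop, the slim clamp was not touched, and the job was handed in at about 20 s; no verdict was returned.

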